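Hook out the chisel tray

TASK

Lift the pull hook off its rest, let its bent tip down into the finger hole of the chisel tray's tab, and with the hook (not the fingers) draw the tray gently out of the case until you feel it press lightly against the sprung stop hidden inside, never forcing it. Then unhook, leaving the tray resting against its stop, and lay the hook back in the notches of its rest. Leave the mallet, the gouge and the turned blank where they are.

Things in the scene. Friction and masses are not known exactly. Their poses are not given: they have to be found in the camera images.
- hook_mid (a point): Centre of the loose pull hook's handle: a plain wooden bar 100 mm long (its x) and 24 x 24 mm across, lying level; grip it across y. From its +x end an 8 mm round steel rod runs 22 mm on along x, then bends straight down (-z). z up. In all 100 g. At the start it lies in the notches of its rest.
- hook_tip (a point): Lowest end of the hook's down-turned steel tip (8 mm thick, round end), 72 mm ahead of the handle's centre along the hook's x and 59 mm below it.
- rest: Dark wooden hook rest, fixed to the bench: base 112 x 70 x 12 mm, two uprights 12 mm thick, 56 mm wide, 62 mm clear between them along x. Notch on each: 32 mm wide, floor 75 mm above the bench, cheeks to 89 mm. The handle lies along x in both notches, the steel tip hanging free beyond the +x end. Origin: centre of the underside; z up.
- rest_seat (a point): Where the centre of the hook's handle belongs when it lies in the rest: 87 mm above the bench, midway between the uprights; axes as the rest's.
- case: Wooden chisel case, fixed to the bench, 200 mm deep (x) x 224 mm wide (y) x 92 mm high, closed roof. Its front, where the tray comes out, looks to its own -x. Origin: centre of its underside; z up.
- tray: Wooden sliding tray of chisels in the case's front, above a 30 mm plinth rail. It slides level along the case's x only, out toward -x. Fully in, its origin coincides with the case's: it is out by as far as its origin lies to -x of the case's (0 to 20 mm at the start). Front board 200 mm wide, 34 to 72 mm above the bench. Sliding takes about 3 N; it stays where it is left.
- finger_hole (a point): Centre of the finger hole at the top face of the tray's pull tab, 52 mm above the bench. The tab is a level wooden tongue 8 mm thick, 60 mm wide, 45 mm long, on the tray's front. The hole is round, 20 mm across, goes right through, its centre 25 mm ahead of the front board; 44 mm of free air below. Axes as the case's (the tray is drawn to -x).
- stop: Stop bar hidden in the case, with a sprung buffer. The pose given is the case's origin, not the buffer's place: the tray meets it 70 to 120 mm out, different each time, only to be felt. From there the pull rises about 2 N per mm above the 3 N of sliding; 3 to 6 N above is a light press. Let off, the tray springs back a few mm at most and still rests on the buffer. Over 20 N on the tray harms it.
- mallet: Bystander: turned wooden mallet standing on its head (head 80 mm thick, 100 mm high; in all 200 mm high, 500 g). Origin: centre of its underside.
- gouge_mid (a point): Bystander: wooden-handled steel gouge lying on the bench, 215 mm long and 24 mm thick, 150 g; this point lies at its middle, 12 mm above the bench, its x axis pointing to the blade.
- blank: Bystander: turned wooden bowl blank, 90 mm across and 55 mm high, 250 g, standing on the bench. Origin: centre of its underside.
- hook: The pull hook as a whole; its origin and axes are those of the handle's centre above.
Not all that is in view belongs to the job. Of the things like the hook, leave any that is green; of the rest the smaller one is meant.

How it is judged (in metres and radians):
On the way, in this order (a step that is already met when the one before it is completed fails the run):
1. the hook's tip is down in the tray's finger hole (horizontal distance between hook_tip and finger_hole below 0.01 m and z of hook_tip in the frame of finger_hole between -0.045 and -0.008 m), for 0.1 s.
2. the tray is drawn out against its stop with the hook still in the finger hole (all of step 1 and contact force between tray and stop above 0.5 N), for 0.15 s.
At the end, for the whole second after the job is handed in: Tray at least 65 mm out, still, resting against its stop (over 0.5 N between them); hook still, level within 0.15 rad, in both notches of its rest: handle centre within 15 mm sideways and 5 mm in height of the seat, x axis within 0.25 rad of the rest's, either way round (contact force between tray and stop above 0.5 N and x of tray in the frame of case below -0.065 m and linear speed of tray below 0.01 m/s and horizontal distance between hook_mid and rest_seat below 0.015 m and z of hook_mid in the frame of rest_seat between -0.005 and 0.005 m and angle between the x axis of hook_mid and the x axis of rest, either way round below 0.25 rad and angle between hook_mid's own z axis and vertical below 0.15 rad and linear speed of hook below 0.02 m/s); the robot touches nothing.
It fails at once if the hook loads the tray with more than 20 N (contact force between hook and tray above 20 N).
It fails at once if the robot itself pushes or pulls the tray (contact force between any of the fingers, the arm and tray above 1 N).
It fails at once if a bystander is moved more than 15 mm (distance of any of mallet, gouge_mid, blank from where it was at the start of the episode above 0.015 m).
It also fails if it takes over 58 s, if anything falls off the work surface, if the arm or the gripper's body presses on something with over 40 N, if the wrist force passes 120 N, or if a joint passes its speed limit or range.

ROBOT

A 6-joint arm with a two-finger parallel gripper is mounted at the origin on the work surface. World frame = base frame: x ahead of the robot, y to its left, z up, the work surface at z = 0. Lengths are in m, angles in degrees, forces in N, time in s.
With the tool pointing down it reaches from about 0.325 to 0.9 m from the base axis. Payload 6.1 kg.
Tool frame: the origin (TCP) lies at the very end of the fingers, on their centre line; the grasp point (between the pads) lies 19 mm behind it (manip.grip_point_offset is the z of the grasp point in the tool frame, in m); z points along the fingers, x is the direction in which the jaws open and shut, and the axes are right-handed (so a half turn about z gives the same grasp; the last joint's range is limited). The gripper opens to 85 mm and grips with 20 to 120 N. Pads are 22 mm wide; open, the fingers measure 114 mm over their backs; the gripper's body (76 mm by 85 mm) begins 54 mm behind the grasp point. The pads swing forward as they close: fully open they stand 13 mm farther back than shut.
Start: joints at [-73.402, 12.628, 87.462, -0, 79.91, -7.225], TCP at [0.252, -0.572, 0.231] pointing down, gripper open.
Joint ranges: [-170.65, 170.65], [-52.31, 119.04], [5.05, 147.46], [-71.25, 251.25], [11.57, 151.72], [-153.62, 153.62]. Speed limits (degrees/s): [147.25, 147.25, 172.46, 180, 180, 180].

INTERFACE

Orientations are given as a 3x3 rotation matrix whose columns are the frame's x, y, z axes.
In Python, from bench import manip, snapshot gives the robot as it stands.
- The arm moves only by the tool jog_arm, never from a script. Its argument "increments" is text: rows parted by semicolons, each of 7 numbers parted by spaces: the shift along the tool's x, y, z in units of 30 mm (1.0 is 30 mm), then the turn, a rotation vector about the tool's x, y, z in degrees, then the finger opening in mm, from 0 to 85.4. In form: dx dy dz rx ry rz jaw; .... A call has 1 to 20 rows; each row shifts and turns the commanded pose from where the row before left it, along the tool's axes as they then stand; what a row does not reach is not made up. A row lasts 1/8 s, in which the tool goes at most 62.5 mm and 10.7 degrees, less where a joint would pass 70% of its speed; a pose out of reach is approached as far as the arm can. A call is refused whole if a number of a shift passes 1 or a number of a turn 10.7, either way. A call with a gripper value outside its range is refused whole. The fingers move at their own pace and stop on an object; the grip force is fixed at half the most. Time passes only in rows, so rows that do not move let the fingers close. It gives the time, the measured TCP pose, the force and the opening at its end, in the units of the state.
- manip.state(): the state, without advancing time (a new reading comes with each control period).
- snapshot(name): name is "side" or "top" or "wrist"; returns a dict with "image" (384x512x3 uint8, red, green, blue), "range_z" (384x512 float32, m along the optical axis (not along the pixel's ray), 0 where there is no reading), "intrinsics" (3x3 intrinsics, pixels), "R" (3x3) and "t" (3): a world point X has camera coordinates R X + t. Camera axes: x right, y down, z forward; pixel columns grow to the right and rows downward; lengths in m; the calibration is good to about 2 mm. The wrist camera is an equidistant fisheye: a pixel r from the principal point sees the ray r / f radians off the axis. A picture is of the moment at which its call begins.
- manip.hand_in(): hands the job in, once; it reports no verdict.
The state is a dict: "t": time; "joints": joint angles; "joint_vel": joint speeds; "tau": joint torques, N m; "tcp_pos": TCP position; "tool_rot": TCP orientation; "ft_force": force on the tool from outside, world axes, zero at the start; "ft_torque": the same for the moment, N m; "gripper_width": finger opening in m.
Only numpy, scipy, OpenCV 4.12 (cv2) and the standard library are available. Lean on these libraries where they do the work, as an engineer would, in place of code of your own. Each camera call takes 0.05 s, during which the arm holds its last target.

## Working session

There is one attempt and no reset: what is moved stays moved. The work goes in short steps, Python scripts to look and compute and a tool call to move; the robot and the scene stay as the last step left them, time stands still between calls to the robot, and variables do not carry over. Pictures are saved under pics/ and viewed, and the job is handed in when it is done.

Besides the shell and the picture viewer there is one more tool, called after "Call:" by a JSON object that holds its "api" and its "payload", one argument or row to a line. jog_arm: Moves the arm, as the interface text tells. Its arguments: {"type":"object","properties":{"increments":{"type":"string"}},"required":["increments"]}

```bash
ls; mkdir -p pics
python3 - <<'E'
from bench import manip, snapshot
import cv2, numpy as np, pickle
print(manip.state())
print(manip.grip_point_offset)
for n in ["side","top","wrist"]:
    s=snapshot(n); pickle.dump(s,open(f"pics/{n}0.pkl","wb"))
    cv2.imwrite(f"pics/{n}0.png",s["image"][:,:,::-1]); print(n,s["intrinsics"],s["R"],s["t"],(s["range_z"]>0).mean())
E
```

```text
pics
{'t': 0.0, 'joints': array([-7.34019565e+01,  1.26767603e+01,  8.75279372e+01,  6.25577369e-05,
        7.99097313e+01, -7.22331688e+00]), 'joint_vel': array([-0.05317239, -0.023627  , -0.05535324, -0.06284548,  0.00246953,
       -0.059592  ]), 'tau': array([-5.01689919e-05, -4.96890342e+01, -3.89395308e+01, -1.36137332e-04,
        1.11757006e-02,  1.89377585e-05]), 'tcp_pos': array([ 0.25226365, -0.57114942,  0.23016276]), 'tool_rot': array([[ 4.03885634e-01, -9.14809308e-01, -5.69469128e-04],
       [-9.14807340e-01, -4.03885957e-01,  1.91424759e-03],
       [-1.98117209e-03, -2.52182562e-04, -9.99998006e-01]]), 'ft_force': array([0.06680838, 0.42040989, 0.49078684]), 'ft_torque': array([ 0.01099988, -0.04675661,  0.01106003]), 'gripper_width': 0.08541679242043528}
-0.0187
side [[490.96089778   0.         262.72708403]
 [  0.         490.96089778 202.17728375]
 [  0.           0.           1.        ]] [[-0.98001598 -0.19885135 -0.00517797]
 [-0.10064821  0.5181496  -0.84934735]
 [ 0.17157683 -0.83185283 -0.52780893]] [0.56891812 0.14794513 1.44976003] 0.9959462483723959
top [[378.79747765   0.         259.16278406]
 [  0.         378.79747765 196.4433969 ]
 [  0.           0.           1.        ]] [[ 0.02473804 -0.99957798 -0.01522822]
 [-0.99888668 -0.02410314 -0.04055168]
 [ 0.04016751  0.01621443 -0.99906139]] [-0.0159747   0.57970926  1.11287216] 0.9958546956380209
wrist [[297.31863964   0.         254.95957304]
 [  0.         297.31863964 191.99518623]
 [  0.           0.           1.        ]] [[ 0.4035418  -0.91495876 -0.00211587]
 [-0.86991285 -0.38438897  0.30902549]
 [-0.2835589  -0.12286408 -0.9510514 ]] [-0.62448833 -0.04070617  0.38056717] 0.9959767659505209
```

View pics/side0.png

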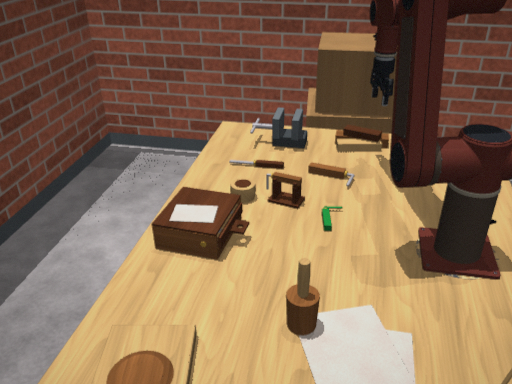

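View pics/top0.png

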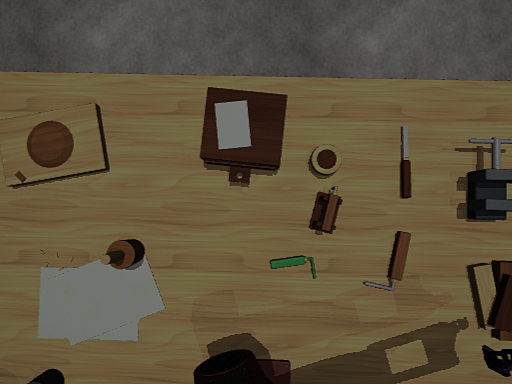

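View pics/wrist0.png

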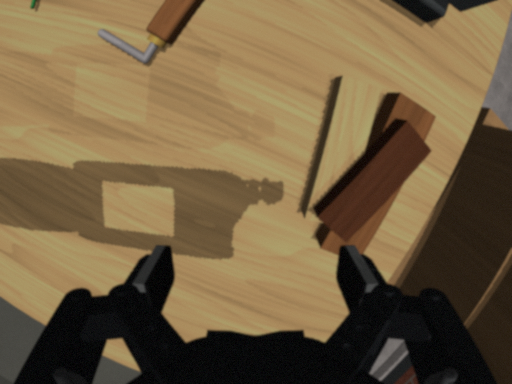

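The top view shows three hook-like things: a green one at (290,263), a brown one lying flat at (400,258), and a brown one in the dark rest at (325,212). The last fits: it isn't green, it's the smaller brown one and it lies in the rest. I'll confirm that in a crop and measure it.

```bash
cat > h.py <<'E'
import numpy as np, cv2
def cloud(s):
    K=s["intrinsics"];z=s["range_z"].astype(float)
    v,u=np.mgrid[:z.shape[0],:z.shape[1]]
    P=np.stack([(u-K[0,2])/K[0,0]*z,(v-K[1,2])/K[1,1]*z,z],-1)
    return (P-s["t"])@s["R"]
def proj(s,X):
    K=s["intrinsics"];c=np.asarray(X)@s["R"].T+s["t"];p=c@K.T;return p[...,:2]/p[...,2:]
def onplane(s,uv,h):
    K=s["intrinsics"];uv=np.atleast_2d(uv).astype(float)
    d=np.c_[(uv[:,0]-K[0,2])/K[0,0],(uv[:,1]-K[1,2])/K[1,1],np.ones(len(uv))]@s["R"]
    C=-s["R"].T@s["t"]; k=(h-C[2])/d[:,2]; return C+k[:,None]*d
E
python3 - <<'E'
import pickle,cv2,numpy as np
from h import *
t=pickle.load(open("pics/top0.pkl","rb"));s=pickle.load(open("pics/side0.pkl","rb"))
a=cv2.resize(t["image"][80:300,190:430],None,fx=3.3,fy=3.3*0+2.7,interpolation=cv2.INTER_CUBIC) if 0 else cv2.resize(t["image"][85:285,190:430],None,fx=3,fy=3,interpolation=cv2.INTER_CUBIC)
b=cv2.resize(s["image"][150:270,140:370],None,fx=3.4,fy=3.4,interpolation=cv2.INTER_CUBIC)
cv2.imwrite("pics/ctop.png",a[:,:,::-1]);cv2.imwrite("pics/cside.png",b[:,:,::-1])
P=cloud(t)
for n,r in dict(rest=(175,245,295,350),tab=(155,190,215,265),case=(80,175,195,290),big=(225,300,360,415)).items():
    q=P[r[0]:r[1],r[2]:r[3]].reshape(-1,3);q=q[q[:,2]>0.01]
    print(n,q.min(0),q.max(0)); print(np.histogram(q[:,2],bins=np.arange(0,.12,.01))[0])
E
```

```text
rest [ 0.47712957 -0.24054334  0.01001286] [ 0.6465976  -0.02003973  1.13509252]
[  0 358   8  11  10   8   8  30  82 288  90]
tab [ 0.53475774 -0.02003973  0.03608402] [0.69214548 0.12911679 1.13509252]
[  0   0   0  11  66 261  37 161  63 286   0]
case [ 0.53475774 -0.07382387  0.02236368] [0.88013256 0.16458253 1.13509252]
[   0    0    3   16   49  169   59  229  609 5109    0]
big [ 0.31626964 -0.4416815   0.01004666] [ 0.53475774 -0.02003973  1.13509252]
[  0 117 199 516   1   0   0   0   0   0   0]
```

View pics/ctop.png

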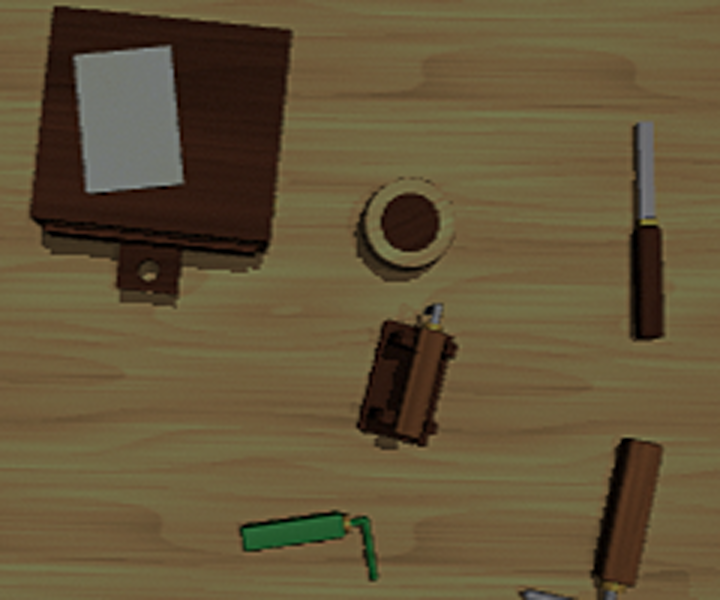

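View pics/cside.png

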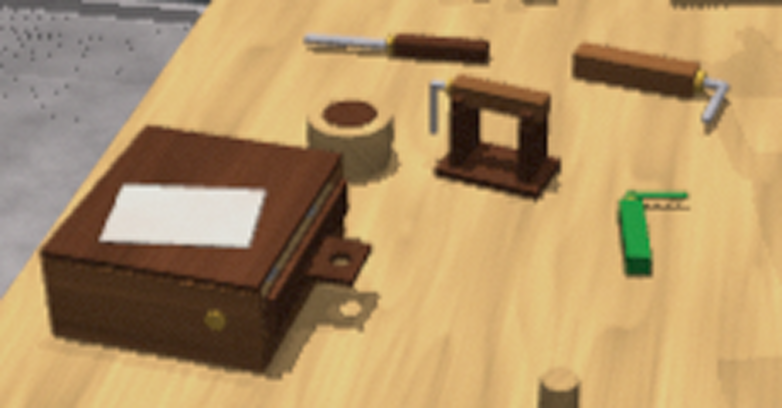

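The crops confirm it. The smaller brown hook lies in the notched rest with its tip hanging toward the blank (crop (433,312)), while the other brown one on the bench is larger. Next I'll measure poses in both views.

Run:
```python
import pickle,cv2,numpy as np
from h import *
np.set_printoptions(precision=4,suppress=True)
def ori(q):
    r=cv2.minAreaRect((q[:,:2]*1000).astype(np.float32)); return r, cv2.boxPoints(r)
for nm in ["top","side"]:
    s=pickle.load(open(f"pics/{nm}0.pkl","rb"));P=cloud(s)
    a=lambda lo,hi,zl,zh: P[(P[...,0]>lo[0])&(P[...,0]<hi[0])&(P[...,1]>lo[1])&(P[...,1]<hi[1])&(P[...,2]>zl)&(P[...,2]<zh)]
    h=a((.46,-.26),(.66,-.1),.094,.12); 
    print(nm,"handle",len(h),np.median(h[:,2])); 
    print(ori(h)); 
    tb=a((.5,0),(.62,.15),.046,.058); print("tab",len(tb),np.median(tb[:,2]),ori(tb))
    fb=a((.5,-.1),(.8,.2),.085,.098); print("roof",len(fb),np.median(fb[:,2]),ori(fb))
    fb=a((.5,-.1),(.7,.2),.066,.076); print("front",len(fb),np.median(fb[:,2]),ori(fb))
    b=a((.46,-.26),(.66,-.08),.006,.02); print("base",len(b),ori(b))
    st=a((.5,-.26),(.75,-.04),.03,.062); print("blank/tip",len(st),st.min(0),st.max(0))
# hole: brightest/dark blob in top
t=pickle.load(open("pics/top0.pkl","rb"))
im=t["image"][155:190,220:260].astype(int); print(im.sum(2)[8:32,5:35])
```

```text
top handle 330 0.09874270772192201
(((540.4765625, -197.9906463623047), (24.135501861572266, 104.27653503417969), 77.38735961914062), array([[ 486.9614, -198.3823],
       [ 588.7216, -221.152 ],
       [ 593.9918, -197.599 ],
       [ 492.2315, -174.8293]], dtype=float32))
tab 8 0.0515158670626895 (((618.7804565429688, 37.88758850097656), (0.4392029345035553, 20.266416549682617), 0.790841281414032), array([[618.421 ,  48.0168],
       [618.7007,  27.7523],
       [619.1399,  27.7584],
       [618.8602,  48.0229]], dtype=float32))
roof 3668 0.09262173827828259 (((739.9923095703125, 48.237770080566406), (224.34230041503906, 135.35186767578125), 85.52064514160156), array([[663.7625, -58.3053],
       [798.701 , -68.8762],
       [816.2221, 154.7808],
       [681.2836, 165.3518]], dtype=float32))
front 260 0.07222167668590906 (((669.2113647460938, 55.56801986694336), (218.43096923828125, 10.472135543823242), 85.50460052490234), array([[655.4312, -52.9011],
       [665.8712, -53.7219],
       [682.9915, 164.0371],
       [672.5516, 164.8579]], dtype=float32))
base 446 (((563.156372070312
[... 3982 characters left out ...]
 90  81  92  91  88  86
   91  84  87  85  84  78 166 291 272 269 265 268]
 [284 284 288 301 269 156 164 172 167 172 171 162 119 134 226 206  72  66
   81  88  55  64  90  63 152 278 262 263 263 276]
 [281 285 279 293 261 145 160 161 164 160 161 164 164 160 156 152 160 166
  162 168 151 121 103 111 194 283 277 280 289 287]
 [293 296 297 302 257 143 156 158 163 156 160 155 159 158 159 160 160 156
  160 156 161 158 149 143 215 304 294 298 293 292]
 [292 288 291 296 259 147 153 153 154 152 151 149 148 149 152 152 148 146
  146 146 148 149 156 216 316 302 292 294 291 290]
 [277 277 275 279 283 294 289 291 294 291 292 289 290 289 292 244 125 131
  140 137 149 154 144 202 296 288 283 288 286 284]]
```

Run:
```python
import pickle,cv2,numpy as np
from h import *
np.set_printoptions(precision=4,suppress=True)
S={n:pickle.load(open(f"pics/{n}0.pkl","rb")) for n in("top","side")}
for nm,s in S.items():
    P=cloud(s)
    sel=lambda lo,hi,zl,zh: (P[...,0]>lo[0])&(P[...,0]<hi[0])&(P[...,1]>lo[1])&(P[...,1]<hi[1])&(P[...,2]>zl)&(P[...,2]<zh)
    for n,m in dict(tab=sel((.59,0),(.68,.13),.045,.057),roof=sel((.5,-.2),(.95,.25),.085,.098),front=sel((.5,-.1),(.7,.2),.067,.076),base=sel((.46,-.27),(.61,-.13),.008,.016),blank=sel((.61,-.3),(.78,-.05),.05,.06),mal=sel((.2,.2),(.6,.6),.04,.25),up=sel((.47,-.26),(.61,-.15),.082,.0915)).items():
        q=P[m];r=cv2.minAreaRect((q[:,:2]*1000).astype(np.float32))
        print(nm,n,len(q),np.median(q[:,2]).round(4),np.round(r[0],1),np.round(r[1],1),round(r[2],2),q[:,:2].mean(0))
# hole: region in top inside tab not tab-coloured
t=S["top"];P=cloud(t)
g=t["image"].astype(int).sum(2)
roi=np.zeros(g.shape,np.uint8);roi[166:181,233:247]=1
m=((g>100)&(roi>0)).astype(np.uint8)
n,l,st,c=cv2.connectedComponentsWithStats(m);print(st,c)
for k in range(1,n): print(onplane(t,c[k],.052), st[k])
s=S["side"];crop=s["image"][210:250,225:255];cv2.imwrite("pics/tabside.png",cv2.resize(crop,None,fx=14,fy=14,interpolation=cv2.INTER_NEAREST)[:,:,::-1])
crop=t["image"][150:195,215:270];cv2.imwrite("pics/tabtop.png",cv2.convertScaleAbs(cv2.resize(crop,None,fx=13,fy=13,interpolation=cv2.INTER_NEAREST)[:,:,::-1],alpha=1.8))
```

```text
top tab 306 0.0521 [642.4  59.8] [116.4  45.3] 85.39 [0.6432 0.0562]
top roof 5808 0.0926 [723.7 -43.5] [484.  272.2] 61.17 [0.7668 0.0405]
top front 258 0.0722 [669.2  55.6] [218.4  10.5] 85.5 [0.6692 0.055 ]
top base 418 0.0119 [ 538.3 -197.6] [ 70.1 111.6] 77.02 [ 0.5366 -0.1866]
top blank 696 0.0554 [ 696.2 -145.5] [179.4  84.7] 83.5 [ 0.6901 -0.1911]
top mal 867 0.1006 [409.6 369. ] [78.1 75.8] 17.52 [0.4122 0.3609]
top up 94 0.0886 [ 549.7 -199.4] [ 51.9 119.1] 77.34 [ 0.5448 -0.196 ]
side tab 237 0.0501 [643.3  67.3] [130.4  48.8] 84.26 [0.6461 0.0646]
side roof 2848 0.0911 [723.7 -37.4] [489.4 271.3] 61.1 [0.7603 0.0506]
side front 168 0.0707 [671.6  60.5] [228.2  25.8] 81.87 [0.6712 0.0719]
side base 237 0.0108 [ 538.6 -188.7] [ 78.8 113.3] 76.13 [ 0.5356 -0.184 ]
side blank 255 0.0537 [ 677.  -181.7] [ 87.6 116.6] 74.86 [ 0.6891 -0.1843]
side mal 1459 0.0988 [407.8 379.5] [77.3 76.6] 9.48 [0.4072 0.3924]
side up 104 0.0867 [ 549.8 -182.7] [ 37.4 120.6] 79.91 [ 0.545  -0.1824]
[[     0      0    512    384 196574]
 [   236    172      7      7     34]] [[255.5028 191.5028]
 [239.0294 175.0882]]
[[0.6382 0.0568 0.052 ]] [236 172   7   7  34]
```

View pics/tabside.png

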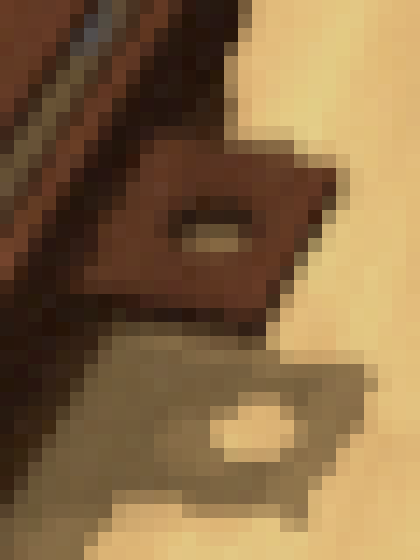

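View pics/tabtop.png

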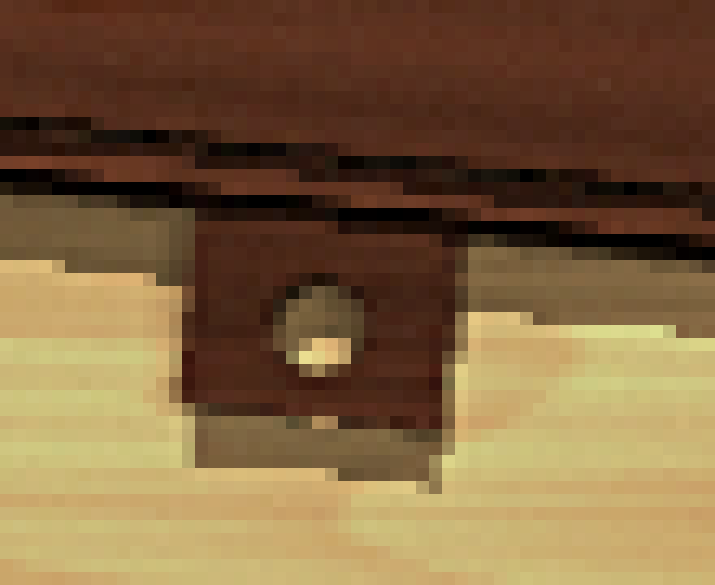

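Call:
{"api": "jog_arm", "payload": {
  "increments": "-0.536 -0.986 0 0 0 0 85;-0.536 -0.986 0 0 0 0 85;-0.536 -0.986 0 0 0 0 85;-0.536 -0.986 0 0 0 0 85;-0.536 -0.986 0 0 0 0 85;-0.536 -0.986 0 0 0 0 85;-0.536 -0.986 0 0 0 0 85;-0.536 -0.986 0 0 0 0 85;-0.536 -0.986 0 0 0 0 85;-0.536 -0.986 0 0 0 0 85;-0.536 -0.986 0 0 0 0 85;-0.536 -0.986 0 0 0 0 85;-0.536 -0.986 0 0 0 0 85;-0.536 -0.986 0 0 0 0 85;0 0 0 0 0 9.1 85;0 0 0 0 0 9.1 85;0 0 0 0 0 9.1 85;0 0 0 0 0 9.1 70;0 0 0 0 0 0 70;0 0 0 0 0 0 70"
}}

```text
t: 2.65
tcp_pos: [0.5402, -0.1985, 0.2311]
tool_rot: [[-0.215, -0.977, -0.0], [-0.977, 0.215, 0.0], [-0.0, 0.0, -1.0]]
ft_force: [0.6, -0.1, -0.1]
gripper_width: 0.0704
```

Run:
```python
from bench import manip, snapshot
import cv2, numpy as np, pickle
from h import *
s=snapshot("wrist"); pickle.dump(s,open("pics/wrist1.pkl","wb")); cv2.imwrite("pics/wrist1.png",s["image"][:,:,::-1])
st=manip.state();print(st["t"],st["tcp_pos"],st["tool_rot"],st["joints"],st["ft_force"],st["gripper_width"])
sd=pickle.load(open("pics/side0.pkl","rb"));tp=pickle.load(open("pics/top0.pkl","rb"))
print(onplane(sd,[239.5,225.4],.052),onplane(tp,[239.1,174.6],.052))
```

```text
2.7 [ 0.54026399 -0.19851078  0.23115602] [[-2.15376829e-01 -9.76530987e-01 -2.31748765e-04]
 [-9.76531010e-01  2.15376801e-01  1.37962191e-04]
 [-8.48110464e-05  2.56023714e-04 -9.99999964e-01]] [-2.80241506e+01  5.92540441e+00  9.50204742e+01  7.52794316e-04
  7.90695567e+01  7.44133419e+01] [0.42596067 0.63725615 0.16117261] 0.06976205384388608
[[0.63978107 0.05934068 0.052     ]] [[0.63965925 0.05668184 0.052     ]]
```

View pics/wrist1.png

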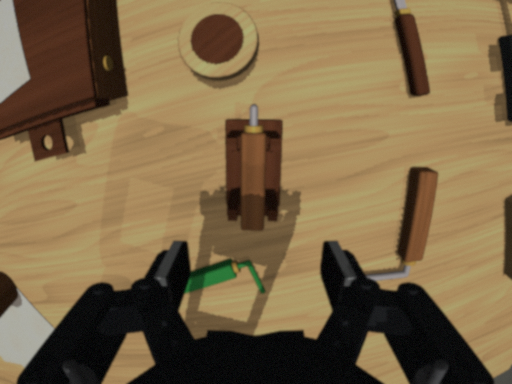

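The wrist view shows the hook aligned with the tool: handle from (254,130) to (252,225), rod end at (254,108), tray hole near (47,142). I'll cast these fisheye rays onto planes.

```bash
cat >> h.py <<'E'
def wplane(s,uv,h):
    K=s["intrinsics"];uv=np.atleast_2d(uv).astype(float)
    d=(uv-[K[0,2],K[1,2]])/K[0,0];r=np.linalg.norm(d,axis=1);k=np.where(r>1e-9,np.sin(r)/np.maximum(r,1e-9),1)
    D=np.c_[d*k[:,None],np.cos(r)]@s["R"];C=-s["R"].T@s["t"];return C+((h-C[2])/D[:,2])[:,None]*D
E
python3 - <<'E'
import pickle,cv2,numpy as np
from h import *
np.set_printoptions(precision=4,suppress=True)
s=pickle.load(open("pics/wrist1.pkl","rb"))
a=cv2.resize(s["image"][90:245,210:300],None,fx=3.8,fy=3.8,interpolation=cv2.INTER_CUBIC)
b=cv2.resize(s["image"][100:175,0:110],None,fx=4,fy=4,interpolation=cv2.INTER_CUBIC)
c=np.zeros((600,800,3),np.uint8);c[:a.shape[0],:a.shape[1]]=a;c[:b.shape[0],350:350+b.shape[1]]=b
cv2.imwrite("pics/c2.png",c[:,:,::-1])
E
```

```text
(no output)
```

View pics/c2.png

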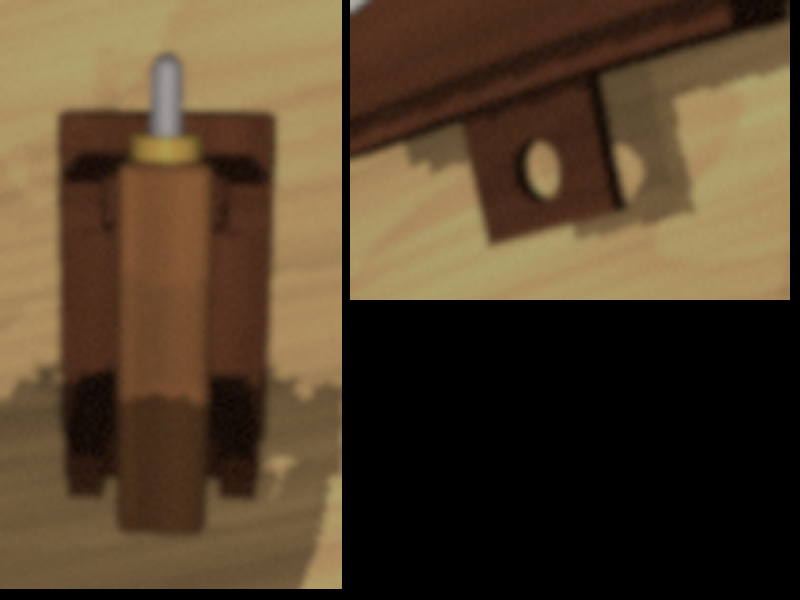

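Run:
```python
import pickle,cv2,numpy as np
from h import *
np.set_printoptions(precision=4,suppress=True)
s=pickle.load(open("pics/wrist1.pkl","rb"))
f=lambda p: np.array(p)/3.8+[210-.37,90-.37]
C=-s["R"].T@s["t"];print("cam",C)
h=wplane(s,f([(120,165),(208,165),(118,530),(204,530)]),.099);print("handle",h,h.mean(0))
d=(h[0]+h[1]-h[2]-h[3])[:2];print(np.linalg.norm(d)/2,np.degrees(np.arctan2(d[1],d[0])))
b=wplane(s,f([(60,113),(274,113)]),.012);print("base far edge",b,b.mean(0),np.linalg.norm(b[0]-b[1]))
print("rod",wplane(s,f([(166,55)]),.091))
hc=np.array([[ (541-350)/4-.4,168/4+100-.4]])
print("hole",wplane(s,hc,.052))
tc=np.array([[466,122],[596,75],[491,243],[624,209]]);print("tab",wplane(s,(tc-[350,0])/4+[-.4,99.6],.052))
# triangulate hole heights from top & wrist
t=pickle.load(open("pics/top0.pkl","rb"));
def tri(C1,p1,C2,p2):
    d1=p1-C1;d2=p2-C2;d1/=np.linalg.norm(d1);d2/=np.linalg.norm(d2)
    A=np.c_[d1,-d2];k=np.linalg.lstsq(A,C2-C1,rcond=None)[0];return C1+k[0]*d1,C2+k[1]*d2
Ct=-t["R"].T@t["t"];sd=pickle.load(open("pics/side0.pkl","rb"));Cs=-sd["R"].T@sd["t"]
hw=wplane(s,hc,.052)[0]
print(tri(C,hw,Ct,onplane(t,[239.1,174.6],.052)[0]),tri(C,hw,Cs,onplane(sd,[239.5,225.4],.052)[0]))
```

```text
cam [ 0.6173 -0.2163  0.374 ]
handle [[ 0.5887 -0.1969  0.099 ]
 [ 0.584  -0.2179  0.099 ]
 [ 0.4941 -0.1742  0.099 ]
 [ 0.4892 -0.1968  0.099 ]] [ 0.539  -0.1964  0.099 ]
0.09718502121019357 -13.023919106952144
base far edge [[ 0.6003 -0.1759  0.012 ]
 [ 0.5856 -0.2425  0.012 ]] [ 0.593  -0.2092  0.012 ] 0.06824601100940991
rod [[ 0.6124 -0.2136  0.091 ]]
hole [[0.6402 0.0548 0.052 ]]
tab [[0.6652 0.0834 0.052 ]
 [0.6613 0.0217 0.052 ]
 [0.6231 0.0878 0.052 ]
 [0.6177 0.0252 0.052 ]]
(array([0.6404, 0.0569, 0.0496]), array([0.6399, 0.0569, 0.0495])) (array([0.6403, 0.0565, 0.05  ]), array([0.6405, 0.0566, 0.05  ]))
```

Three views agree on the hole at about (0.640, 0.057, 0.050) and on the handle centre at about (0.539, -0.197), yaw -12.8°. Now I'll descend and grip.

Call:
{"api": "jog_arm", "payload": {
  "increments": "-0.04 0.05 0.9 0 0 0 70;0 0 0.9 0 0 0 70;0 0 0.9 0 0 0 70;0 0 0.9 0 0 0 70;0 0 0.9 0 0 0 70;0 0 0.9 0 0 0 70;0 0 0 0 0 0 70;0 0 0 0 0 0 0;0 0 0 0 0 0 0;0 0 0 0 0 0 0;0 0 0 0 0 0 0;0 0 0 0 0 0 0;0 0 0 0 0 0 0;0 0 0 0 0 0 0"
}}

```text
t: 4.45
tcp_pos: [0.5403, -0.1976, 0.071]
tool_rot: [[-0.218, -0.976, 0.003], [-0.976, 0.218, -0.001], [0.001, -0.003, -1.0]]
ft_force: [-0.0, 1.0, 6.8]
gripper_width: 0.0228
```

Call:
{"api": "jog_arm", "payload": {
  "increments": "0 0 -0.3 0 0 0 0;0 0 -0.5 0 0 0 0;0 0 -0.8 0 0 0 0;0 0 -0.9 0 0 0 0;0 0 -0.9 0 0 0 0;0 0 0 0 0 0 0;0 0 0 0 0 0 0"
}}

```text
t: 5.32
tcp_pos: [0.5387, -0.1968, 0.1706]
tool_rot: [[-0.218, -0.976, -0.001], [-0.976, 0.218, 0.0], [-0.0, 0.001, -1.0]]
ft_force: [-0.2, 1.1, -1.0]
gripper_width: 0.023
```

Run:
```python
from bench import manip, snapshot
import cv2, numpy as np, pickle
s=snapshot("wrist"); pickle.dump(s,open("pics/wrist2.pkl","wb"));w=snapshot("side");pickle.dump(w,open("pics/side2.pkl","wb"))
cv2.imwrite("pics/wrist2.png",s["image"][:,:,::-1]);cv2.imwrite("pics/side2.png",cv2.resize(w["image"][90:250,190:390],None,fx=3.5,fy=3.5)[:,:,::-1])
st=manip.state();print(st["t"],st["tcp_pos"],st["tool_rot"],st["ft_force"],st["gripper_width"])
```

```text
5.425 [ 0.53820944 -0.19655781  0.16968837] [[-2.17769157e-01 -9.75997482e-01 -2.34702393e-03]
 [-9.76000028e-01  2.17766654e-01  1.27680510e-03]
 [-7.35055017e-04  2.56874419e-03 -9.99996431e-01]] [-0.25675886  0.1727788  -0.97793468] 0.023119624374775126
```

View pics/wrist2.png

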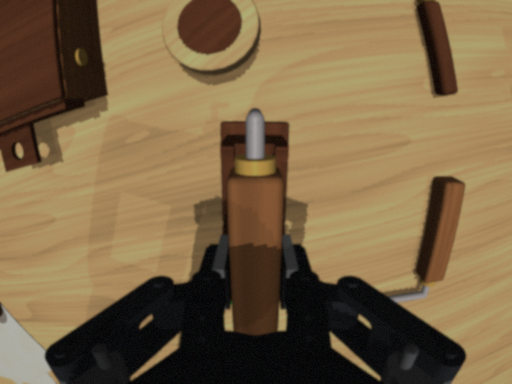

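View pics/side2.png

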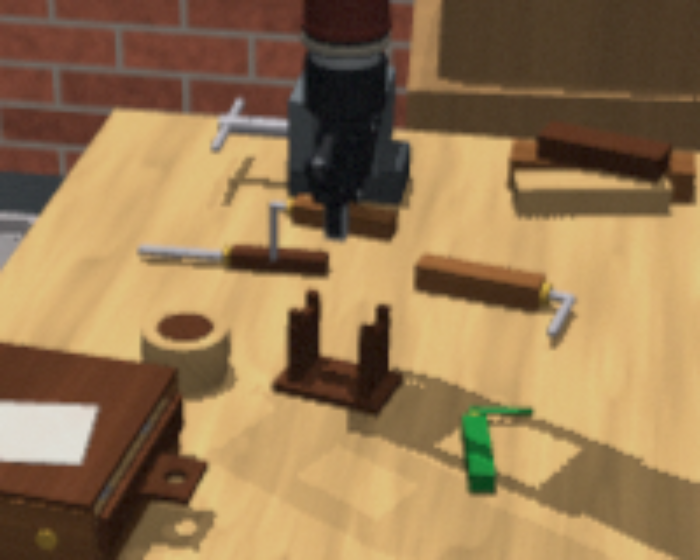

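Run:
```python
import pickle,cv2,numpy as np
from h import *
np.set_printoptions(precision=4,suppress=True)
s=pickle.load(open("pics/wrist2.pkl","rb"));w=pickle.load(open("pics/side2.pkl","rb"))
P=cloud(w)
for v in range(145,168): 
    i=np.arange(265,272);print(v,[tuple(np.round(P[v,u],3)) for u in i if 0.58<P[v,u,0]<.64 and P[v,u,2]>.08 and P[v,u,1]>-.26])
m=(P[...,2]>.17)&(P[...,2]<.21)&(P[...,0]>.45)&(P[...,0]<.6)&(P[...,1]<-.12)&(P[...,1]>-.26)
r=wplane(s,[[229,178],[282,178]],.2007);print(r,r.mean(0))
print("rod end",wplane(s,[[254.5,108]],.194))
T=np.array([.5385,-.1967]);
x=np.array([.976,-.2178]); print("pred tip",T+.072*x)
a=cv2.resize(w["image"][130:180,250:310],None,fx=12,fy=12,interpolation=cv2.INTER_NEAREST);cv2.imwrite("pics/c3.png",a[:,:,::-1])
```

```text
145 []
146 []
147 []
148 [(np.float64(0.607), np.float64(-0.204), np.float64(0.189)), (np.float64(0.604), np.float64(-0.21), np.float64(0.186)), (np.float64(0.6), np.float64(-0.204), np.float64(0.189)), (np.float64(0.597), np.float64(-0.209), np.float64(0.187)), (np.float64(0.594), np.float64(-0.21), np.float64(0.187))]
149 [(np.float64(0.607), np.float64(-0.206), np.float64(0.184)), (np.float64(0.603), np.float64(-0.206), np.float64(0.185)), (np.float64(0.599), np.float64(-0.201), np.float64(0.187)), (np.float64(0.597), np.float64(-0.209), np.float64(0.184)), (np.float64(0.591), np.float64(-0.195), np.float64(0.191))]
150 [(np.float64(0.607), np.float64(-0.206), np.float64(0.181)), (np.float64(0.603), np.float64(-0.204), np.float64(0.182)), (np.float64(0.596), np.float64(-0.204), np.float64(0.183)), (np.float64(0.592), np.float64(-0.198), np.float64(0.186))]
151 [(np.float64(0.607), np.float64(-0.206), np.float64(0.177)), (np.float64(0.604), np.float64(-0.207), np.float64(0.177)), (np.float64(0.591), np.float64(-0.196), np.float64(0.183))]
152 [(np.float64(0.606), np.float64(-0.203)
[... 1043 characters left out ...]
float64(-0.208), np.float64(0.143))]
161 [(np.float64(0.606), np.float64(-0.203), np.float64(0.141)), (np.float64(0.604), np.float64(-0.209), np.float64(0.139))]
162 [(np.float64(0.607), np.float64(-0.204), np.float64(0.137)), (np.float64(0.604), np.float64(-0.209), np.float64(0.135))]
163 [(np.float64(0.608), np.float64(-0.211), np.float64(0.13)), (np.float64(0.604), np.float64(-0.207), np.float64(0.132))]
164 [(np.float64(0.607), np.float64(-0.205), np.float64(0.129)), (np.float64(0.605), np.float64(-0.214), np.float64(0.125))]
165 []
166 []
167 []
[[ 0.5878 -0.1981  0.2007]
 [ 0.5832 -0.2185  0.2007]] [ 0.5855 -0.2083  0.2007]
rod end [[ 0.612  -0.2138  0.194 ]]
pred tip [ 0.6088 -0.2124]
```

View pics/c3.png

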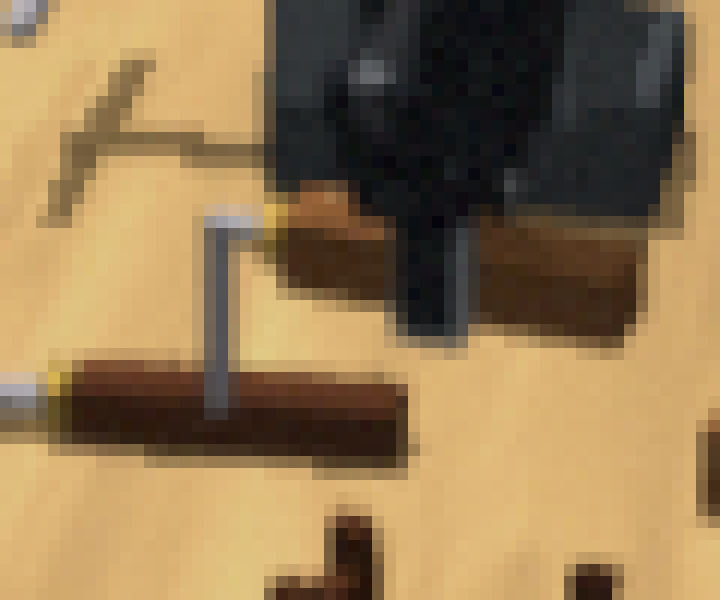

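Measured: the hook is held level, with its tip about 71 mm ahead of and 42 mm below the TCP. I'll turn it to the case's yaw (-4.5°) and carry it above the hole.

Call:
{"api": "jog_arm", "payload": {
  "increments": "0 0 0 0 0 -8.3 0;-0.5 -0.033 0 0 0 0 0;-0.9 -0.033 0 0 0 0 0;-0.95 -0.033 0 0 0 0 0;-0.95 -0.033 0 0 0 0 0;-0.95 -0.033 0 0 0 0 0;-0.95 -0.033 0 0 0 0 0;-0.95 -0.033 0 0 0 0 0;-0.95 -0.033 0 0 0 0 0;-0.95 -0.033 0 0 0 0 0;-0.63 -0.033 0 0 0 0 0;0 0 0 0 0 0 0;0 0 0 0 0 0 0;0 0 0 0 0 0 0"
}}

```text
t: 7.18
tcp_pos: [0.5684, 0.061, 0.1713]
tool_rot: [[-0.076, -0.997, -0.0], [-0.997, 0.076, -0.0], [0.0, 0.0, -1.0]]
ft_force: [-0.3, -0.3, -1.4]
gripper_width: 0.0234
```

Run:
```python
from bench import manip, snapshot
import cv2, numpy as np, pickle
s=snapshot("wrist"); pickle.dump(s,open("pics/wrist3.pkl","wb"));w=snapshot("side");pickle.dump(w,open("pics/side3.pkl","wb"));t=snapshot("top");pickle.dump(t,open("pics/top3.pkl","wb"))
a=cv2.resize(s["image"][40:200,170:340],None,fx=2.5,fy=2.5,interpolation=cv2.INTER_CUBIC)
b=cv2.resize(w["image"][170:270,190:290],None,fx=3.7,fy=3.7,interpolation=cv2.INTER_CUBIC)
c=np.zeros((405,800,3),np.uint8);c[:400,:425]=a;c[:370,428:798]=b
cv2.imwrite("pics/c4.png",c[:,:,::-1])
st=manip.state();print(st["t"],st["tcp_pos"],st["tool_rot"],st["ft_force"],st["gripper_width"])
```

```text
7.325 [0.56846816 0.06120417 0.1713625 ] [[-7.57960586e-02 -9.97123340e-01  5.16537537e-05]
 [-9.97123339e-01  7.57960549e-02 -6.97305321e-05]
 [ 6.56147903e-05 -5.67904629e-05 -9.99999996e-01]] [ 0.65283114 -0.72978611 -0.46402473] 0.022894113074604608
```

View pics/c4.png

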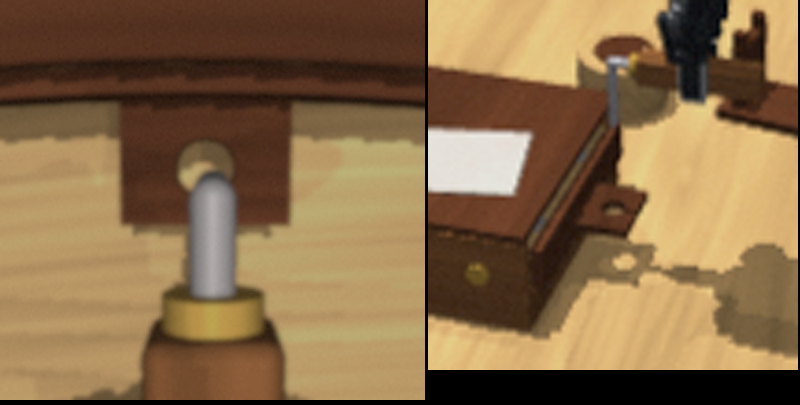

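The wrist crop shows the hole at about (252,107) px and the rod end at (255,109) px. The rod sits about 2 mm to the right of the hole, and I'll put numbers on that.

Run:
```python
import pickle,cv2,numpy as np
from h import *
np.set_printoptions(precision=4,suppress=True)
s=pickle.load(open("pics/wrist3.pkl","rb"))
g=lambda p:np.array(p)/2.5+[170-.3,40-.3]
hl=wplane(s,g([(178,167),(233,167),(205,141),(205,167)]),.052);print("hole l,r,top,c",hl)
print("rod sides end",wplane(s,g([(189,230),(236,230),(212,171)]),.194))
print("tab",wplane(s,g([(121,105),(290,105),(123,222),(290,222)]),.052))
print("handle",wplane(s,g([(147,340),(282,340)]),.2024))
w=pickle.load(open("pics/side3.pkl","rb"));P=cloud(w)
m=(P[...,2]>.12)&(P[...,2]<.18)&(P[...,0]>.60)&(P[...,0]<.66)&(P[...,1]>.02)&(P[...,1]<.09)
q=P[m];print(len(q),np.median(q,0),q[:,2].min())
```

```text
hole l,r,top,c [[0.641  0.067  0.052 ]
 [0.6395 0.0479 0.052 ]
 [0.6494 0.0569 0.052 ]
 [0.6402 0.0576 0.052 ]]
rod sides end [[0.6339 0.0592 0.194 ]
 [0.6334 0.0516 0.194 ]
 [0.6432 0.0547 0.194 ]]
tab [[0.6647 0.0849 0.052 ]
 [0.6601 0.0265 0.052 ]
 [0.6233 0.088  0.052 ]
 [0.6187 0.0292 0.052 ]]
handle [[0.6183 0.0668 0.2024]
 [0.6167 0.0458 0.2024]]
46 [0.6368 0.0607 0.1622] 0.12852964400945016
```

Call:
{"api": "jog_arm", "payload": {
  "increments": "-0.085 -0.03 0.5 0 0 0 0;0 0 0.5 0 0 0 0;0 0 0.5 0 0 0 0;0 0 0.5 0 0 0 0;0 0 0.2 0 0 0 0;0 0 0.2 0 0 0 0;0 0 0.2 0 0 0 0"
}}

```text
t: 8.2
tcp_pos: [0.5699, 0.0644, 0.0934]
tool_rot: [[-0.075, -0.997, 0.001], [-0.997, 0.075, -0.0], [-0.0, -0.001, -1.0]]
ft_force: [0.6, -0.3, -0.8]
gripper_width: 0.0232
```

Call:
{"api": "jog_arm", "payload": {
  "increments": "0 0 0.2 0 0 0 0;0 0 0.2 0 0 0 0;0 0 0.2 0 0 0 0;0 0 0 0 0 0 0;0 0 0 0 0 0 0"
}}

```text
t: 8.82
tcp_pos: [0.5697, 0.0643, 0.0754]
tool_rot: [[-0.075, -0.997, 0.0], [-0.997, 0.075, -0.0], [-0.0, -0.0, -1.0]]
ft_force: [0.5, 0.8, -1.0]
gripper_width: 0.0235
```

Run:
```python
from bench import manip, snapshot
import cv2, numpy as np, pickle
s=snapshot("wrist");w=snapshot("side")
a=cv2.resize(s["image"][40:200,170:340],None,fx=2.5,fy=2.5,interpolation=cv2.INTER_CUBIC)
b=cv2.resize(w["image"][170:270,190:290],None,fx=3.7,fy=3.7,interpolation=cv2.INTER_CUBIC)
c=np.zeros((405,800,3),np.uint8);c[:400,:425]=a;c[:370,428:798]=b
cv2.imwrite("pics/c5.png",c[:,:,::-1])
st=manip.state();print(st["t"],st["tcp_pos"],st["tool_rot"],st["ft_force"],st["gripper_width"])
```

```text
8.925 [0.56980941 0.06435952 0.07563059] [[-7.45570789e-02 -9.97216561e-01  6.10752112e-04]
 [-9.97216747e-01  7.45570838e-02 -1.47866485e-05]
 [-3.07904056e-05 -6.10154684e-04 -9.99999813e-01]] [-0.42260793 -0.49940868 -0.94645762] 0.023024818844175978
```

View pics/c5.png

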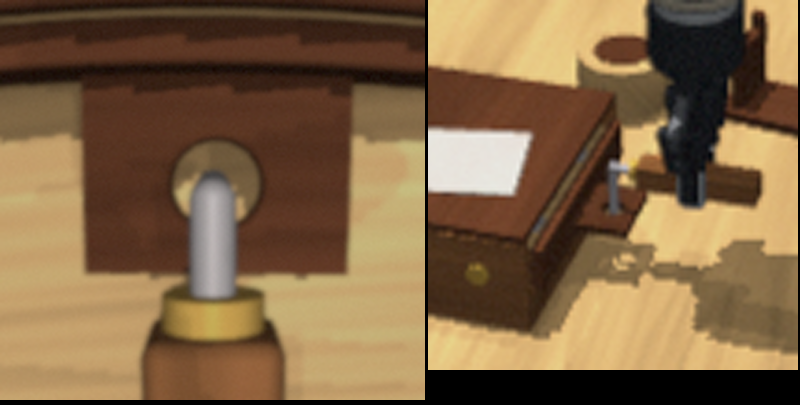

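The tip is down in the hole (wrist crop (213,180), surrounded by hole) with no contact force. I'll begin the draw gently.

Call:
{"api": "jog_arm", "payload": {
  "increments": "0 0.05 0 0 0 0 0;0 0.08 0 0 0 0 0;0 0.08 0 0 0 0 0;0 0.08 0 0 0 0 0;0 0.1 0 0 0 0 0;0 0.1 0 0 0 0 0"
}}

```text
t: 9.68
tcp_pos: [0.555, 0.0655, 0.0755]
tool_rot: [[-0.075, -0.997, 0.001], [-0.997, 0.075, 0.0], [-0.0, -0.001, -1.0]]
ft_force: [2.6, 0.6, -2.4]
gripper_width: 0.023
```

Call:
{"api": "jog_arm", "payload": {
  "increments": "0 0.1 0 0 0 0 0;0 0.1 0 0 0 0 0;0 0.1 0 0 0 0 0;0 0.1 0 0 0 0 0;0 0.1 0 0 0 0 0"
}}

```text
t: 10.3
tcp_pos: [0.5398, 0.0667, 0.0754]
tool_rot: [[-0.075, -0.997, 0.0], [-0.997, 0.075, 0.0], [-0.0, -0.0, -1.0]]
ft_force: [3.9, 0.5, -1.4]
gripper_width: 0.0232
```

Call:
{"api": "jog_arm", "payload": {
  "increments": "0 0.1 0 0 0 0 0;0 0.1 0 0 0 0 0;0 0.1 0 0 0 0 0;0 0.1 0 0 0 0 0;0 0.1 0 0 0 0 0"
}}

```text
t: 10.92
tcp_pos: [0.5248, 0.0678, 0.0753]
tool_rot: [[-0.075, -0.997, 0.0], [-0.997, 0.075, 0.0], [-0.0, -0.0, -1.0]]
ft_force: [3.7, 1.5, 0.3]
gripper_width: 0.0231
```

Call:
{"api": "jog_arm", "payload": {
  "increments": "0 0.05 0 0 0 0 0;0 0.05 0 0 0 0 0;0 0.05 0 0 0 0 0"
}}

```text
t: 11.3
tcp_pos: [0.5204, 0.0681, 0.0754]
tool_rot: [[-0.075, -0.997, 0.0], [-0.997, 0.075, 0.0], [-0.0, -0.0, -1.0]]
ft_force: [2.6, 1.1, -0.1]
gripper_width: 0.0229
```

Run:
```python
from bench import manip, snapshot
import cv2, numpy as np, pickle
from h import *
s=snapshot("wrist");w=snapshot("side");pickle.dump(s,open("pics/wrist6.pkl","wb"))
a=cv2.resize(s["image"][40:200,170:340],None,fx=2.5,fy=2.5,interpolation=cv2.INTER_CUBIC)
b=cv2.resize(w["image"][170:270,190:290],None,fx=3.7,fy=3.7,interpolation=cv2.INTER_CUBIC)
c=np.zeros((405,800,3),np.uint8);c[:400,:425]=a;c[:370,428:798]=b
cv2.imwrite("pics/c6.png",c[:,:,::-1])
st=manip.state();print(st["t"],st["tcp_pos"],st["ft_force"],st["gripper_width"])
```

```text
11.4 [0.5202751  0.06801778 0.07528295] [2.31368926 1.60336665 0.00899457] 0.02339964857204488
```

View pics/c6.png

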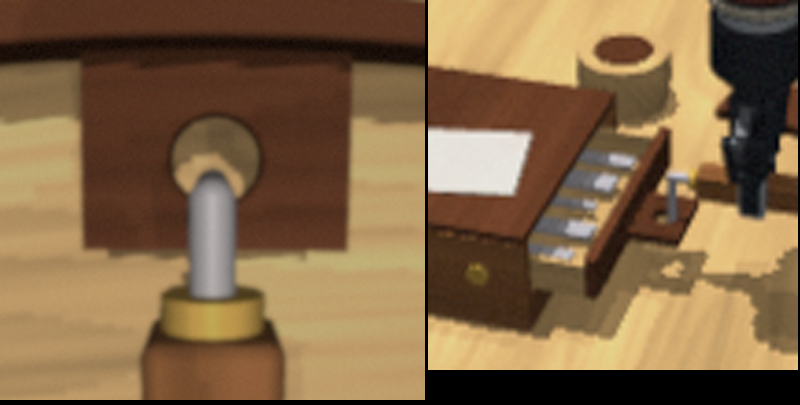

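The tray is coming out cleanly at about 3 N, with the hook level in the hole. I'll carry on in smaller steps and feel for the stop.

Call:
{"api": "jog_arm", "payload": {
  "increments": "0 0.06 0 0 0 0 0;0 0.06 0 0 0 0 0;0 0.06 0 0 0 0 0"
}}

```text
t: 11.78
tcp_pos: [0.515, 0.0684, 0.0753]
tool_rot: [[-0.075, -0.997, -0.0], [-0.997, 0.075, 0.0], [-0.0, 0.0, -1.0]]
ft_force: [3.7, 0.6, -0.8]
gripper_width: 0.0233
```

Call:
{"api": "jog_arm", "payload": {
  "increments": "0 0.06 0 0 0 0 0;0 0.06 0 0 0 0 0;0 0.06 0 0 0 0 0"
}}

```text
t: 12.15
tcp_pos: [0.5096, 0.0689, 0.0753]
tool_rot: [[-0.075, -0.997, -0.0], [-0.997, 0.075, -0.0], [0.0, 0.0, -1.0]]
ft_force: [2.9, 0.7, -0.9]
gripper_width: 0.0228
```

Call:
{"api": "jog_arm", "payload": {
  "increments": "0 0.06 0 0 0 0 0;0 0.06 0 0 0 0 0"
}}

```text
t: 12.4
tcp_pos: [0.506, 0.0691, 0.0753]
tool_rot: [[-0.075, -0.997, 0.0], [-0.997, 0.075, 0.0], [-0.0, -0.0, -1.0]]
ft_force: [3.4, 1.6, -0.9]
gripper_width: 0.0231
```

Call:
{"api": "jog_arm", "payload": {
  "increments": "0 0.06 0 0 0 0 0;0 0.06 0 0 0 0 0"
}}

```text
t: 12.65
tcp_pos: [0.5024, 0.0694, 0.0753]
tool_rot: [[-0.075, -0.997, 0.0], [-0.997, 0.075, 0.0], [-0.0, -0.0, -1.0]]
ft_force: [2.9, 1.5, -0.9]
gripper_width: 0.023
```

Call:
{"api": "jog_arm", "payload": {
  "increments": "0 0.06 0 0 0 0 0;0 0.06 0 0 0 0 0"
}}

```text
t: 12.9
tcp_pos: [0.4988, 0.0697, 0.0753]
tool_rot: [[-0.075, -0.997, 0.0], [-0.997, 0.075, 0.0], [-0.0, -0.0, -1.0]]
ft_force: [3.2, 1.9, -1.4]
gripper_width: 0.0232
```

Call:
{"api": "jog_arm", "payload": {
  "increments": "0 0.05 0 0 0 0 0;0 0.05 0 0 0 0 0"
}}

```text
t: 13.15
tcp_pos: [0.4958, 0.0699, 0.0753]
tool_rot: [[-0.075, -0.997, 0.0], [-0.997, 0.075, 0.0], [-0.0, -0.0, -1.0]]
ft_force: [3.5, 1.8, -0.9]
gripper_width: 0.0235
```

Call:
{"api": "jog_arm", "payload": {
  "increments": "0 0.05 0 0 0 0 0;0 0.05 0 0 0 0 0"
}}

```text
t: 13.4
tcp_pos: [0.4928, 0.0702, 0.0753]
tool_rot: [[-0.075, -0.997, -0.0], [-0.997, 0.075, 0.0], [-0.0, 0.0, -1.0]]
ft_force: [2.4, 2.0, -1.2]
gripper_width: 0.0231
```

Call:
{"api": "jog_arm", "payload": {
  "increments": "0 0.05 0 0 0 0 0"
}}

```text
t: 13.52
tcp_pos: [0.4914, 0.0703, 0.0753]
tool_rot: [[-0.075, -0.997, 0.0], [-0.997, 0.075, 0.0], [-0.0, -0.0, -1.0]]
ft_force: [4.0, 1.2, -0.9]
gripper_width: 0.0232
```

Call:
{"api": "jog_arm", "payload": {
  "increments": "0 0.05 0 0 0 0 0;0 0.05 0 0 0 0 0"
}}

```text
t: 13.78
tcp_pos: [0.4884, 0.0704, 0.0753]
tool_rot: [[-0.075, -0.997, 0.0], [-0.997, 0.075, -0.0], [0.0, -0.0, -1.0]]
ft_force: [3.7, 0.7, -0.9]
gripper_width: 0.0231
```

Call:
{"api": "jog_arm", "payload": {
  "increments": "0 0.05 0 0 0 0 0"
}}

```text
t: 13.9
tcp_pos: [0.4868, 0.0706, 0.0753]
tool_rot: [[-0.075, -0.997, 0.0], [-0.997, 0.075, 0.0], [-0.0, -0.0, -1.0]]
ft_force: [3.0, 1.8, -0.6]
gripper_width: 0.023
```

Call:
{"api": "jog_arm", "payload": {
  "increments": "0 0.05 0 0 0 0 0;0 0.05 0 0 0 0 0"
}}

```text
t: 14.15
tcp_pos: [0.4839, 0.0708, 0.0753]
tool_rot: [[-0.075, -0.997, 0.0], [-0.997, 0.075, 0.0], [-0.0, -0.0, -1.0]]
ft_force: [3.5, 1.3, -2.1]
gripper_width: 0.0232
```

Call:
{"api": "jog_arm", "payload": {
  "increments": "0 0.05 0 0 0 0 0;0 0.05 0 0 0 0 0"
}}

```text
t: 14.4
tcp_pos: [0.4809, 0.071, 0.0753]
tool_rot: [[-0.075, -0.997, -0.0], [-0.997, 0.075, 0.0], [-0.0, 0.0, -1.0]]
ft_force: [2.5, 2.1, -0.6]
gripper_width: 0.023
```

Call:
{"api": "jog_arm", "payload": {
  "increments": "0 0.05 0 0 0 0 0;0 0.05 0 0 0 0 0"
}}

```text
t: 14.65
tcp_pos: [0.4779, 0.0712, 0.0753]
tool_rot: [[-0.075, -0.997, -0.0], [-0.997, 0.075, -0.0], [0.0, 0.0, -1.0]]
ft_force: [3.3, 1.2, -1.1]
gripper_width: 0.023
```

Call:
{"api": "jog_arm", "payload": {
  "increments": "0 0.05 0 0 0 0 0;0 0.05 0 0 0 0 0"
}}

```text
t: 14.9
tcp_pos: [0.4749, 0.0715, 0.0753]
tool_rot: [[-0.075, -0.997, 0.0], [-0.997, 0.075, 0.0], [-0.0, -0.0, -1.0]]
ft_force: [2.8, 1.9, -0.8]
gripper_width: 0.0231
```

Call:
{"api": "jog_arm", "payload": {
  "increments": "0 0.05 0 0 0 0 0;0 0.05 0 0 0 0 0"
}}

```text
t: 15.15
tcp_pos: [0.4719, 0.0717, 0.0753]
tool_rot: [[-0.075, -0.997, 0.0], [-0.997, 0.075, -0.0], [0.0, -0.0, -1.0]]
ft_force: [3.8, 2.1, -0.4]
gripper_width: 0.023
```

Call:
{"api": "jog_arm", "payload": {
  "increments": "0 0.05 0 0 0 0 0;0 0.05 0 0 0 0 0"
}}

```text
t: 15.4
tcp_pos: [0.4689, 0.0719, 0.0753]
tool_rot: [[-0.075, -0.997, 0.0], [-0.997, 0.075, -0.0], [0.0, -0.0, -1.0]]
ft_force: [3.3, 1.9, -0.9]
gripper_width: 0.0231
```

Run:
```python
from bench import manip, snapshot
import cv2, numpy as np, pickle
s=snapshot("wrist");w=snapshot("side")
a=cv2.resize(s["image"][40:200,170:340],None,fx=2.5,fy=2.5,interpolation=cv2.INTER_CUBIC)
b=cv2.resize(w["image"][170:270,210:310],None,fx=3.7,fy=3.7,interpolation=cv2.INTER_CUBIC)
c=np.zeros((405,800,3),np.uint8);c[:400,:425]=a;c[:370,428:798]=b
cv2.imwrite("pics/c7.png",c[:,:,::-1])
st=manip.state();print(st["t"],st["tcp_pos"],st["ft_force"],st["gripper_width"])
```

```text
15.5 [0.46875492 0.07184296 0.0752922 ] [ 3.11419622  0.63603768 -1.19861874] 0.02315448240881514
```

View pics/c7.png

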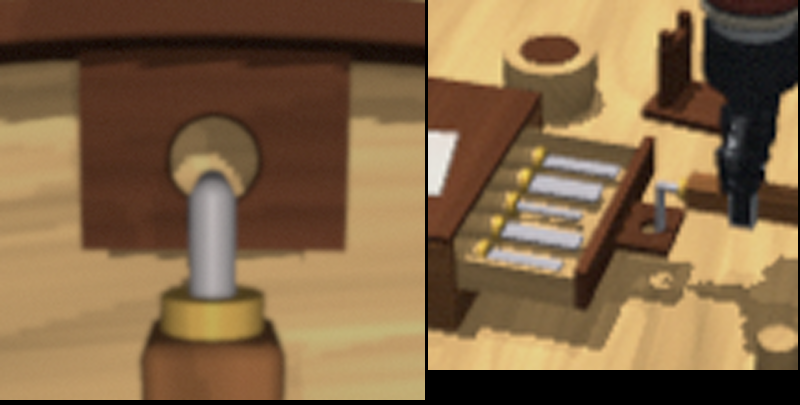

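The hook is still level in the hole and the tray is about 95 mm out, with sliding friction only. Continuing.

Call:
{"api": "jog_arm", "payload": {
  "increments": "0 0.05 0 0 0 0 0;0 0.05 0 0 0 0 0"
}}

```text
t: 15.75
tcp_pos: [0.4659, 0.0721, 0.0753]
tool_rot: [[-0.075, -0.997, -0.0], [-0.997, 0.075, -0.0], [0.0, 0.0, -1.0]]
ft_force: [3.6, 1.9, -0.3]
gripper_width: 0.0231
```

Call:
{"api": "jog_arm", "payload": {
  "increments": "0 0.05 0 0 0 0 0"
}}

```text
t: 15.88
tcp_pos: [0.4644, 0.0722, 0.0753]
tool_rot: [[-0.075, -0.997, -0.0], [-0.997, 0.075, -0.0], [0.0, 0.0, -1.0]]
ft_force: [2.6, 0.6, -1.2]
gripper_width: 0.0229
```

Call:
{"api": "jog_arm", "payload": {
  "increments": "0 0.05 0 0 0 0 0;0 0.05 0 0 0 0 0"
}}

```text
t: 16.12
tcp_pos: [0.4614, 0.0724, 0.0753]
tool_rot: [[-0.075, -0.997, 0.0], [-0.997, 0.075, -0.0], [0.0, -0.0, -1.0]]
ft_force: [2.5, 0.6, -0.9]
gripper_width: 0.0231
```

Call:
{"api": "jog_arm", "payload": {
  "increments": "0 0.05 0 0 0 0 0"
}}

```text
t: 16.25
tcp_pos: [0.46, 0.0725, 0.0753]
tool_rot: [[-0.075, -0.997, 0.0], [-0.997, 0.075, -0.0], [0.0, -0.0, -1.0]]
ft_force: [5.2, 1.4, -1.7]
gripper_width: 0.0233
```

Call:
{"api": "jog_arm", "payload": {
  "increments": "0 0.03 0 0 0 0 0;0 0 0 0 0 0 0"
}}

```text
t: 16.5
tcp_pos: [0.4594, 0.0726, 0.0753]
tool_rot: [[-0.075, -0.997, 0.001], [-0.997, 0.075, -0.0], [-0.0, -0.001, -1.0]]
ft_force: [4.7, 1.1, -3.0]
gripper_width: 0.0233
```

Call:
{"api": "jog_arm", "payload": {
  "increments": "0 0.03 0 0 0 0 0;0 0 0 0 0 0 0"
}}

```text
t: 16.75
tcp_pos: [0.4587, 0.0727, 0.0754]
tool_rot: [[-0.075, -0.997, 0.001], [-0.997, 0.075, -0.0], [-0.0, -0.001, -1.0]]
ft_force: [6.7, 0.3, -3.2]
gripper_width: 0.0229
```

Call:
{"api": "jog_arm", "payload": {
  "increments": "0 0.03 0 0 0 0 0;0 0 0 0 0 0 0;0 0 0 0 0 0 0"
}}

```text
t: 17.12
tcp_pos: [0.4581, 0.0727, 0.0754]
tool_rot: [[-0.075, -0.997, 0.002], [-0.997, 0.075, -0.0], [-0.0, -0.002, -1.0]]
ft_force: [7.9, 1.0, -4.6]
gripper_width: 0.0232
```

Run:
```python
from bench import manip, snapshot
import cv2, numpy as np, pickle
f=[]
for i in range(2):
    f.append(manip.state()["ft_force"]); s=snapshot("wrist")
w=snapshot("side");f.append(manip.state()["ft_force"])
pickle.dump(s,open("pics/wrist8.pkl","wb"))
a=cv2.resize(s["image"][40:200,170:340],None,fx=2.5,fy=2.5,interpolation=cv2.INTER_CUBIC)
b=cv2.resize(w["image"][170:270,210:310],None,fx=3.7,fy=3.7,interpolation=cv2.INTER_CUBIC)
c=np.zeros((405,800,3),np.uint8);c[:400,:425]=a;c[:370,428:798]=b
cv2.imwrite("pics/c8.png",c[:,:,::-1])
st=manip.state();print(st["t"],st["tcp_pos"],f,st["gripper_width"])
```

```text
17.275 [0.45806446 0.07271512 0.07538137] [array([ 7.94164894,  0.98370168, -4.64649476]), array([ 6.57080828,  1.345818  , -5.25187145]), array([ 7.53108931, -0.29449077, -4.27073207])] 0.02329595275230168
```

View pics/c8.png

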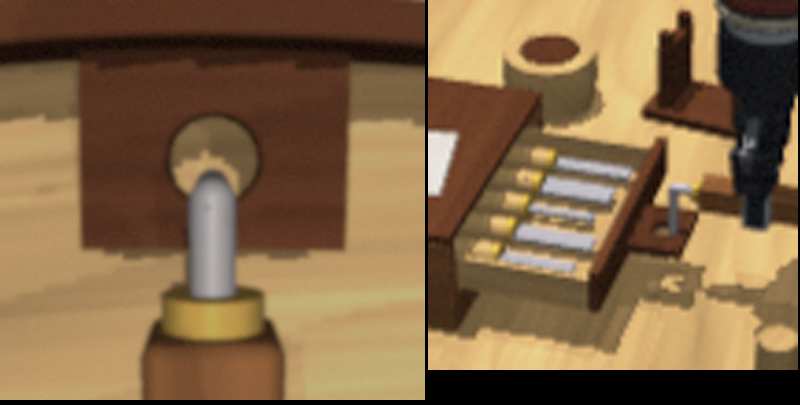

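Contact felt: the pull rose steadily from 3 N to about 7.5 N, roughly 4.5 N above sliding. The tip is still in the hole. Now I'll ease off 6 mm to centre the tip and lift slowly.

Call:
{"api": "jog_arm", "payload": {
  "increments": "0 -0.05 0 0 0 0 0;0 -0.05 0 0 0 0 0;0 -0.05 0 0 0 0 0;0 -0.05 0 0 0 0 0;0 0 0 0 0 0 0;0 0 0 0 0 0 0"
}}

```text
t: 18.02
tcp_pos: [0.4632, 0.0723, 0.0752]
tool_rot: [[-0.075, -0.997, -0.0], [-0.997, 0.075, -0.0], [0.0, 0.0, -1.0]]
ft_force: [-1.0, -0.4, -0.7]
gripper_width: 0.023
```

Run:
```python
from bench import manip, snapshot
import cv2, numpy as np, pickle
f=[]
f.append(manip.state()["ft_force"]); s=snapshot("wrist")
w=snapshot("side");f.append(manip.state()["ft_force"])
a=cv2.resize(s["image"][40:200,170:340],None,fx=2.5,fy=2.5,interpolation=cv2.INTER_CUBIC)
b=cv2.resize(w["image"][170:270,210:310],None,fx=3.7,fy=3.7,interpolation=cv2.INTER_CUBIC)
c=np.zeros((405,800,3),np.uint8);c[:400,:425]=a;c[:370,428:798]=b
cv2.imwrite("pics/c9.png",c[:,:,::-1])
st=manip.state();print(st["t"],st["tcp_pos"],f,st["gripper_width"])
```

```text
18.125 [0.46319565 0.07233379 0.07526785] [array([-1.0130777 , -0.41809932, -0.73879541]), array([ 0.28628212,  0.03020105, -1.39594222])] 0.023444691195178318
```

View pics/c9.png

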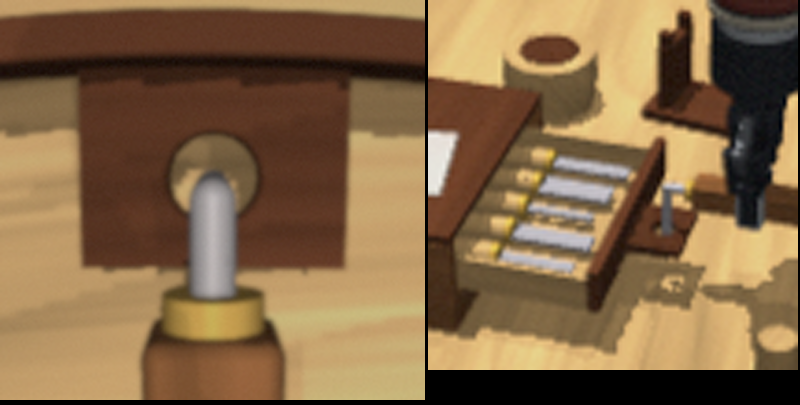

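No load now, and the tip sits in the hole just as it did at insertion. Lifting.

Call:
{"api": "jog_arm", "payload": {
  "increments": "0 0 -0.15 0 0 0 0;0 0 -0.2 0 0 0 0;0 0 -0.25 0 0 0 0;0 0 -0.3 0 0 0 0;0 0 -0.5 0 0 0 0;0 0 -0.6 0 0 0 0;0 0 -0.6 0 0 0 0;0 0 -0.6 0 0 0 0;0 0 0 0 0 0 0;0 0 0 0 0 0 0"
}}

```text
t: 19.38
tcp_pos: [0.463, 0.0723, 0.171]
tool_rot: [[-0.075, -0.997, -0.0], [-0.997, 0.075, 0.0], [0.0, 0.0, -1.0]]
ft_force: [-0.2, -0.2, -0.9]
gripper_width: 0.023
```

Run:
```python
from bench import manip, snapshot
import cv2, numpy as np, pickle
s=snapshot("wrist");w=snapshot("side");t=snapshot("top")
for n,q in(("wrist",s),("side",w),("top",t)): pickle.dump(q,open(f"pics/{n}10.pkl","wb"))
a=cv2.resize(s["image"],None,fx=0.9,fy=.9,interpolation=cv2.INTER_AREA)
b=cv2.resize(w["image"][160:270,190:300],None,fx=3,fy=3,interpolation=cv2.INTER_CUBIC)
c=np.zeros((350,800,3),np.uint8);c[:346,:461]=a;c[:330,465:795]=b
cv2.imwrite("pics/c10.png",c[:,:,::-1])
st=manip.state();print(st["t"],st["tcp_pos"],st["tool_rot"],st["ft_force"],st["gripper_width"])
```

```text
19.525 [0.46266165 0.0723218  0.17036584] [[-7.45787634e-02 -9.97213495e-01 -1.80365764e-03]
 [-9.97215122e-01  7.45788155e-02  3.84091268e-05]
 [ 9.62125509e-05  1.80149918e-03 -9.99998373e-01]] [ 0.66931004 -0.06682298 -1.69400078] 0.022983961380688606
```

View pics/c10.png

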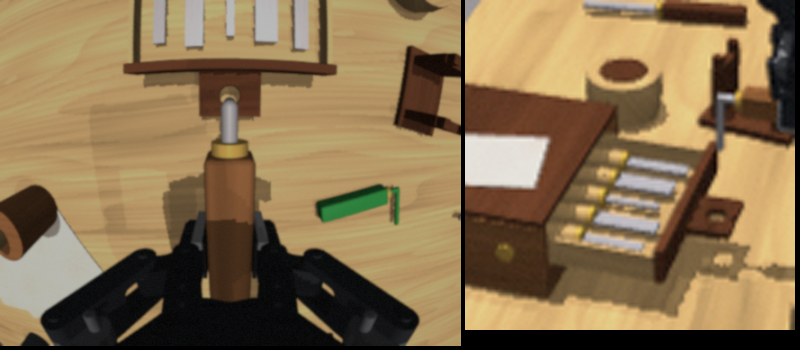

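The tip is clear and the tray stays out, with the hook level in the grip. Returning to the rest, using the recorded grasp pose TCP (0.540, -0.1975) and yaw -12.6°.

Call:
{"api": "jog_arm", "payload": {
  "increments": "0.5 -0.19 0 0 0 0 0;0.9 -0.33 0 0 0 0 0;0.95 -0.35 0 0 0 0 0;0.95 -0.35 0 0 0 0 0;0.95 -0.35 0 0 0 0 0;0.95 -0.35 0 0 0 0 0;0.95 -0.35 0 0 0 0 0;0.95 -0.35 0 0 0 0 0;0.9 -0.33 0 0 0 0 0;0.775 -0.29 0 0 0 0 0;0 0 0 0 0 8.3 0;0 0 0 0 0 0 0;0 0 0 0 0 0 0;0 0 0 0 0 0 0"
}}

```text
t: 21.28
tcp_pos: [0.5406, -0.1972, 0.1713]
tool_rot: [[-0.216, -0.976, -0.0], [-0.976, 0.216, 0.0], [0.0, 0.0, -1.0]]
ft_force: [0.6, 0.1, -1.0]
gripper_width: 0.0236
```

Run:
```python
from bench import manip, snapshot
import cv2, numpy as np, pickle
s=snapshot("wrist");w=snapshot("side")
for n,q in(("wrist",s),("side",w)): pickle.dump(q,open(f"pics/{n}11.pkl","wb"))
a=cv2.resize(s["image"],None,fx=0.9,fy=.9,interpolation=cv2.INTER_AREA)
b=cv2.resize(w["image"][120:230,230:340],None,fx=3,fy=3,interpolation=cv2.INTER_CUBIC)
c=np.zeros((350,800,3),np.uint8);c[:346,:461]=a;c[:330,465:795]=b
cv2.imwrite("pics/c11.png",c[:,:,::-1])
st=manip.state();print(st["t"],st["tcp_pos"],st["tool_rot"],st["ft_force"],st["gripper_width"])
```

```text
21.375 [ 0.54064692 -0.19721484  0.17137755] [[-2.16422141e-01 -9.76299876e-01  9.27986341e-05]
 [-9.76299879e-01  2.16422135e-01 -7.28000744e-05]
 [ 5.09910251e-05 -1.06354843e-04 -9.99999993e-01]] [ 0.01947886  0.42782973 -0.7619612 ] 0.023190858712677814
```

View pics/c11.png

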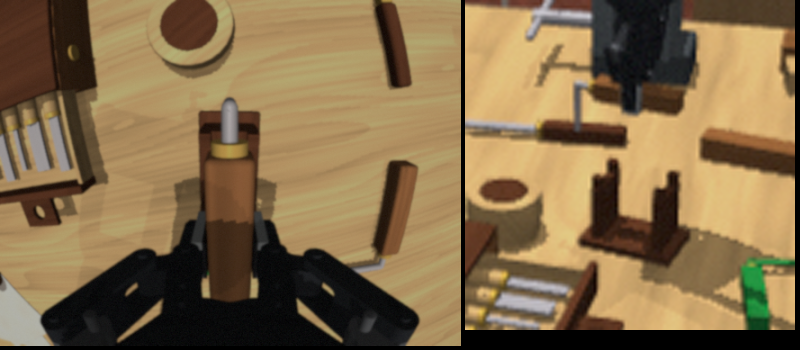

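The handle is lined up over the rest in both views. Lowering.

Call:
{"api": "jog_arm", "payload": {
  "increments": "0 0 0.5 0 0 0 0;0 0 0.5 0 0 0 0;0 0 0.5 0 0 0 0;0 0 0.5 0 0 0 0;0 0 0.3 0 0 0 0;0 0 0.2 0 0 0 0;0 0 0.2 0 0 0 0;0 0 0.2 0 0 0 0;0 0 0.15 0 0 0 0;0 0 0.1 0 0 0 0;0 0 0.05 0 0 0 0;0 0 0 0 0 0 0"
}}

```text
t: 22.88
tcp_pos: [0.5406, -0.1975, 0.0753]
tool_rot: [[-0.218, -0.976, 0.0], [-0.976, 0.218, 0.0], [-0.0, -0.0, -1.0]]
ft_force: [0.1, 0.5, -1.5]
gripper_width: 0.0232
```

Call:
{"api": "jog_arm", "payload": {
  "increments": "0 0 0.05 0 0 0 0;0 0 0.05 0 0 0 0;0 0 0 0 0 0 0"
}}

```text
t: 23.25
tcp_pos: [0.5405, -0.1974, 0.0721]
tool_rot: [[-0.218, -0.976, -0.0], [-0.976, 0.218, 0.0], [-0.0, 0.0, -1.0]]
ft_force: [-0.1, 0.6, -1.1]
gripper_width: 0.023
```

Call:
{"api": "jog_arm", "payload": {
  "increments": "0 0 0.03 0 0 0 0;0 0 0.03 0 0 0 0;0 0 0 0 0 0 0"
}}

```text
t: 23.62
tcp_pos: [0.5407, -0.1975, 0.071]
tool_rot: [[-0.218, -0.976, 0.0], [-0.976, 0.218, -0.0], [0.0, -0.0, -1.0]]
ft_force: [-3.1, 0.8, 3.5]
gripper_width: 0.0232
```

The handle is seated: contact at the same TCP height (0.071) as the grasp. Opening.

Call:
{"api": "jog_arm", "payload": {
  "increments": "0 0 0 0 0 0 70;0 0 0 0 0 0 70;0 0 0 0 0 0 70;0 0 0 0 0 0 70;0 0 0 0 0 0 70;0 0 -0.2 0 0 0 70;0 0 -0.5 0 0 0 70;0 0 -0.9 0 0 0 70;0 0 -0.9 0 0 0 70;0 0 -0.9 0 0 0 70;0 0 -0.9 0 0 0 70;0 0 -0.9 0 0 0 70;0 0 0 0 0 0 70;0 0 0 0 0 0 70"
}}

```text
t: 25.38
tcp_pos: [0.5404, -0.1973, 0.2263]
tool_rot: [[-0.218, -0.976, -0.0], [-0.976, 0.218, 0.0], [-0.0, 0.0, -1.0]]
ft_force: [-0.3, 0.4, -0.1]
gripper_width: 0.0699
```

Run:
```python
from bench import manip, snapshot
import cv2, numpy as np, pickle
s=snapshot("wrist");w=snapshot("side");t=snapshot("top")
for n,q in(("wrist",s),("side",w),("top",t)): pickle.dump(q,open(f"pics/{n}12.pkl","wb"))
a=cv2.resize(s["image"],None,fx=0.9,fy=.9,interpolation=cv2.INTER_AREA)
b=cv2.resize(w["image"][140:270,190:320],None,fx=2.6,fy=2.6,interpolation=cv2.INTER_CUBIC)
c=np.zeros((350,800,3),np.uint8);c[:346,:461]=a;c[:338,461:799]=b
cv2.imwrite("pics/c12.png",c[:,:,::-1])
st=manip.state();print(st["t"],st["tcp_pos"],st["ft_force"],st["gripper_width"])
from h import *
P=cloud(w)
m=(P[...,0]>.46)&(P[...,0]<.66)&(P[...,1]>-.26)&(P[...,1]<-.15)&(P[...,2]>.092)&(P[...,2]<.12)
q=P[m];r=cv2.minAreaRect((q[:,:2]*1000).astype(np.float32));print("handle side",len(q),np.median(q[:,2]),r)
A=np.c_[q[:,:2],np.ones(len(q))];print("plane slope",np.linalg.lstsq(A,q[:,2],rcond=None)[0])
```

```text
25.525 [ 0.53992231 -0.19708008  0.22514828] [-0.57766084 -0.32728391 -0.61926713] 0.06982907186490714
handle side 141 0.09676411968116866 ((539.0552368164062, -192.74876403808594), (33.208595275878906, 103.71992492675781), 80.0007095336914)
plane slope [ 0.00011198 -0.0324503   0.09038082]
```

View pics/c12.png

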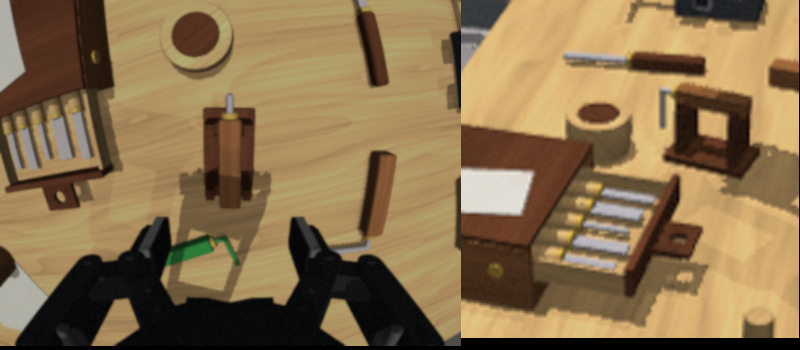

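Run:
```python
import pickle,cv2,numpy as np
from h import *
np.set_printoptions(precision=4,suppress=True)
for n in("top0","top12"):
    s=pickle.load(open(f"pics/{n}.pkl","rb"));P=cloud(s)
    m=(P[...,0]>.46)&(P[...,0]<.66)&(P[...,1]>-.26)&(P[...,1]<-.12)&(P[...,2]>.094)&(P[...,2]<.12)
    q=P[m];r=cv2.minAreaRect((q[:,:2]*1000).astype(np.float32));print(n,len(q),r)
for n in("side0","side12"):
    s=pickle.load(open(f"pics/{n}.pkl","rb"));P=cloud(s)
    for nm,lo,hi in(("handle",(.46,-.26,.09),(.62,-.14,.12)),("blank",(.63,-.26,.045),(.76,-.1,.06)),("mallet",(.3,.28,.05),(.5,.5,.25)),("frontboard",(.5,-.06,.066),(.675,.18,.08)),("gouge",(.5,-.5,.01),(.85,-.3,.03))):
        m=((P>lo)&(P<hi)).all(-1);print(n,nm,m.sum(),P[m].mean(0),P[m].min(0),P[m].max(0))
s=pickle.load(open("pics/wrist12.pkl","rb"))
cv2.imwrite("pics/c13.png",cv2.resize(s["image"][95:245,210:300],None,fx=4,fy=4,interpolation=cv2.INTER_CUBIC)[:,:,::-1])
```

```text
top0 330 ((540.4765625, -197.9906463623047), (24.135501861572266, 104.27653503417969), 77.38735961914062)
top12 133 ((541.2536010742188, -197.20957946777344), (24.33858871459961, 104.72605895996094), 74.08125305175781)
side0 handle 162 [ 0.5395 -0.1882  0.0959] [ 0.4877 -0.2136  0.09  ] [ 0.6093 -0.1611  0.1017]
side0 blank 286 [ 0.6887 -0.1814  0.053 ] [ 0.6471 -0.2319  0.0451] [ 0.7327 -0.1413  0.0591]
side0 mallet 1373 [0.4072 0.3916 0.1105] [0.3692 0.3389 0.05  ] [0.448  0.4177 0.2028]
side0 frontboard 136 [0.6672 0.0469 0.0706] [ 0.6557 -0.0545  0.0662] [0.6743 0.1603 0.08  ]
side0 gouge 206 [ 0.6753 -0.4227  0.0172] [ 0.5865 -0.4467  0.0101] [ 0.8016 -0.4084  0.0277]
side12 handle 158 [ 0.5396 -0.1906  0.096 ] [ 0.4875 -0.217   0.0901] [ 0.6098 -0.1704  0.1033]
side12 blank 288 [ 0.6892 -0.1813  0.053 ] [ 0.6486 -0.2299  0.0452] [ 0.7338 -0.14    0.0585]
side12 mallet 1372 [0.4072 0.3916 0.1105] [0.3692 0.3377 0.0501] [0.4481 0.4186 0.2028]
side12 frontboard 163 [0.5715 0.069  0.0705] [ 0.5519 -0.0543  0.0661] [0.6698 0.1657 0.0785]
side12 gouge 202 [ 0.6741 -0.4228  0.0172] [ 0.5881 -0.4443  0.0101] [ 0.8027 -0.4058  0.0267]
```

View pics/c13.png

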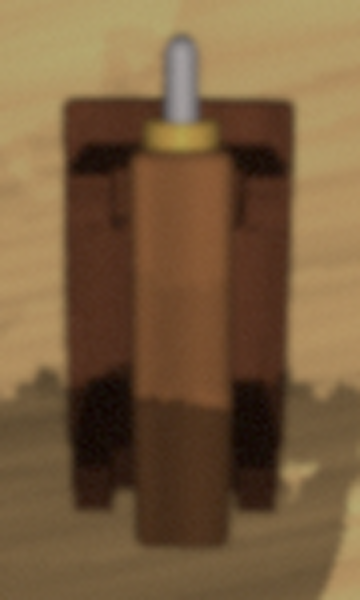

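The handle lies in both notches, in the same spot and at the same height as before, and the bystanders haven't moved. The tray has come out about 100 mm. Handing in.

```bash
python3 -c "
from bench import manip
print(manip.hand_in()); print(manip.state()['t'])"
```

```text
the job is handed in; nothing more can be done
None
the job is handed in; nothing more can be done
```

I lifted the smaller brown hook off its rest, drew the tray out against its stop with the hook, unhooked and laid the hook back in the notches. I handed the job in at about 25.5 s; it reported no verdict.

- **Draw:** The tip went into the finger hole without contact. The tray slid at about 3 N, and the pull then rose steadily over the last 2–3 mm to about 7.5 N, roughly 4.5 N above sliding. I eased off 6 mm before lifting the hook out.
- **Tray:** Its front board stands about 100 mm farther out than at the start. I couldn't measure its press on the stop after letting go; that rests on the rise I felt and the small spring-back described in the task.
- **Hook:** In the side view the handle is level, with its centre and height within about 2–3 mm of its first pose, and the wrist view shows it lying in both notches.
- **Bystanders:** The mallet, gouge and blank read within about 1 mm of where they began, and the gripper was open and clear.
- **Disagreement:** The last top view, with part of the handle hidden by the arm, read the handle's yaw about 3° off its first value. The side view is too coarse to settle it. The wrist view shows no visible skew, and 3° is well inside the 0.25 rad (about 14°) limit.

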